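Open the wide scrap caddy by its lever and ease its lid shut

ROBOT

A 6-joint arm with a two-finger parallel gripper is mounted at the origin on a cart in front of the work surface, level with it; the furniture and walls round the work are solid. World frame = base frame: x ahead of the robot, y to its left, z up, the work surface at z = 0. Lengths are in m, angles in rad, forces in N, time in s.
With the tool pointing down it reaches from about 0.3 to 0.825 m from the base axis. Payload 5.4 kg.
Tool frame: the origin (TCP) lies on the centre line of the jaws, within the pads' length; the fingertips stand 14 mm ahead of it and the grasp point (between the pads) lies 5 mm behind it; z points along the fingers, y is the line along which they close (so a half turn about z gives the same grasp; the last joint's range is limited). The gripper opens to 92 mm and grips with 3 to 60 N. Pads are 20 mm wide; open, the fingers measure 128 mm over their backs; the gripper's body (75 mm by 189 mm) begins 69 mm behind the grasp point.
Start: joints at [0.956, 0.158, 1.597, -0, 1.386, -0.21], TCP at [0.226, 0.529, 0.229] pointing down, gripper open.
Joint ranges: [-2.91, 2.91], [-0.94, 2.29], [0.18, 2.7], [-1.29, 4.43], [0.17, 2.64], [-3, 3]. Speed limits (rad/s): [2.57, 2.57, 3.14, 3.14, 3.14, 3.14].

INTERFACE

Orientations are given as a unit quaternion [w, x, y, z].
In Python, from workcell import bot gives the robot as it stands.
- The arm moves only by the tool jog_arm, never from a script. Its argument "rows" is text: rows parted by semicolons, each of 7 numbers parted by spaces: the shift along the tool's x, y, z in mm, then the turn, a rotation vector about the tool's x, y, z in degrees, then the closure, from 0 (fully open) to 1 (shut). In form: x y z rx ry rz claw; .... A call has 1 to 20 rows; each row is the pose to reach, as a shift and turn from the pose commanded when the call began, along the tool's axes at that moment; what a row does not reach only later rows make up. A row lasts 1/12 s, in which the tool goes at most 41.7 mm and 7.16 degrees, less where a joint would pass 70% of its speed; a pose out of reach is approached as far as the arm can. A call with a gripper value outside its range is refused whole. The fingers move at their own pace and stop on an object; "squeeze" is the grip in N (left out, the last holds). Time passes only in rows, so rows that repeat a pose let the fingers close. It gives the time, the measured TCP pose, the force, the opening and the grip force at its end, in the units of the state.
- bot.get_state(): the state, without advancing time (a new reading comes with each control period).
- bot.read_camera(name): name is "side" or "top"; returns the picture (384x512x3 uint8, red, green, blue); there is no depth.
- bot.camera_model(name): a dict with "intrinsics" (3x3 intrinsics, pixels), "rvec" (rotation vector, rad) and "tvec" (3), from world to camera coordinates, as OpenCV has them. Camera axes: x right, y down, z forward; pixel columns grow to the right and rows downward; lengths in m; the calibration is good to about 2 mm. A picture is of the moment at which its call begins. camera_model takes no time and is no camera call.
- bot.close_job(): hands the job in; it is judged then, once.
The state is a dict: "time_s": time; "joint_pos": joint angles; "qd": joint speeds; "effort": joint torques, N m; "eef_pos": TCP position; "orientation": TCP orientation; "wrist_force": force on the tool from outside, world axes, zero at the start; "wrist_torque": the same for the moment, N m; "opening": opening from 0.0 (shut) to 1.0 (fully open); "gripper_force": force on a finger pad.
Only numpy, scipy, OpenCV 4.12 (cv2) and the standard library are available. Lean on these libraries where they do the work, as an engineer would, in place of code of your own. Each camera call takes 0.05 s, during which the arm holds its last target. There are 200 camera calls.

TASK

My hands are full of peelings: press the lever of the wider of the two lidded caddies all the way down with your fingertips, so that its lid stands wide open, and keep it open for at least two seconds. Then let the lever come up slowly, over two or three seconds, staying on it until the lid is fully shut, so that the lid neither drops nor slams, and take your hand away. Work the lid only by its lever, do not open the narrower caddy, and leave everything else standing where it is.

Things in the scene. Friction and masses are not known exactly. Their poses are not given: they have to be found in the camera images.
- wide_caddy: the wider caddy, to be opened: grey open box fixed to the worktop, 120 mm deep (x), 180 mm wide (y), 165 mm high, with a steel lid (top at 178 mm) and a lever out of the middle of its front. Origin: centre of its underside; x points from front to back, z up; the front faces -x, roughly to the robot. Stands left or right of the narrow caddy, turned up to 0.25 rad
- wide_caddy_press (a point): middle of the upper face of the wide caddy's lever pad (black, ribbed, 36 mm long, 28 wide, 10 thick), moving with the lever. At rest it is 140 mm ahead (-x) of the caddy's origin and 152 mm above the worktop; fully pressed 144 mm ahead and 103 mm above. Free space above it
- wide_caddy_lever (a joint): angle of the wide caddy's lever, rad: 0 at rest, sloping 0.25 rad up; 0.5 at its hard stop, 0.25 rad down. Pivot parallel to the caddy's y, 45 mm ahead (-x) of its origin, 120 mm up; pad middle 100 mm from it, its upper face 8 mm over the lever's line. Takes 3 to 7 N down on the pad all the way; no spring or catch, only the lid's weight raises it
- wide_caddy_lid (a joint): angle of the wide caddy's lid about its rear top edge, rad: 0 shut, 1.05 wide open; always 2.1 times the lever angle. If the lever is let go the lid falls at more than 2 rad/s and slams; eased down it should never go faster than 1 rad/s or so (0.05 m/s at the pad)
- wide_caddy_panel: steel lid panel of the wide caddy, 132 by 190 by 12 mm; origin on the hinge line at the rear top edge (65 mm behind the caddy's origin, 169 mm up), the panel runs 133 mm from there to -x. Not to be touched
- narrow_caddy: the other caddy, to be left shut: the same make, height, depth and lever, but only 110 mm wide (y); origin and axes as for the wide one
- narrow_caddy_lid (a joint): angle of the narrow caddy's lid, rad: 0 shut, opening upward, linked to its own lever. To stay shut
- garlic: loose garlic bulb, 60 mm, 58 mm high, on the worktop in front, between the two levers; origin at its underside. To be left alone
- lemon: loose lemon, 71 by 53 by 51 mm, on the worktop at the front left; origin at its underside. To be left alone
- cup_red: loose red mug, 84 by 120 mm, 92 mm high, at the left; origin at its underside. To be left alone
- tin_beans: loose food tin, 75 mm across, 58 mm high, at the right; origin at its underside. To be left alone
- salt_shaker: loose glass shaker, 44 mm across, 90 mm high, at the front right; origin at its underside. To be left alone

How it is judged:
On the way, in this order (a step that is already met when the one before it is completed fails the run):
1. the wide caddy's lid is held wide open (beyond 0.9 rad) by its lever for two seconds (value of joint wide_caddy_lid above 0.9 rad), for 1.9 s.
2. the lid is eased fully shut again (value of joint wide_caddy_lid below 0.05 rad), for 0.2 s.
At the end, for the whole second after the job is handed in: both lids are shut (within 0.05 rad) and the loose things stand where they stood (within 30 mm) (value of joint each of wide_caddy_lid, narrow_caddy_lid below 0.05 rad and distance of each of garlic, lemon, cup_red, tin_beans, salt_shaker from where it was at the start of the episode below 0.03 m); the robot touches nothing.
It fails at once if the wide caddy's lid drops or slams (closes faster than 1.5 rad/s) (velocity of joint wide_caddy_lid below -1.5 rad/s).
It fails at once if the lid is worked by touching it instead of the lever (contact force between any of the fingers, the arm and wide_caddy_panel above 0.5 N).
It fails at once if the narrow caddy is opened (beyond 0.15 rad) (value of joint narrow_caddy_lid above 0.15 rad).
It fails at once if one of the loose things is lifted, carried, pushed away (more than 30 mm) or, of the mug, tin and shaker, knocked over (distance of any of garlic, lemon, cup_red, tin_beans, salt_shaker from where it was at the start of the episode above 0.03 m or angle between any of cup_red, tin_beans, salt_shaker's own z axis and vertical above 0.5 rad).
It also fails if it takes over 43 s, if anything falls off the work surface, if the arm or the gripper's body presses on something with over 40 N, if the wrist force passes 120 N, or if a joint passes its speed limit or range.

## Working session

There is one attempt and no reset: what is moved stays moved. The work goes in short steps, Python scripts to look and compute and a tool call to move; the robot and the scene stay as the last step left them, time stands still between calls to the robot, and variables do not carry over. Pictures are saved under pics/ and viewed, at most 10 in all, crops included, and the job is handed in when it is done.

Besides the shell and the picture viewer there is one more tool, called after "Emit:" as name(argument=value, ...), one argument or row to a line, values as JSON. jog_arm: Moves the arm, as the interface text tells. Its arguments: {"type":"object","properties":{"rows":{"type":"string"},"squeeze":{"type":"number"}},"required":["rows"]}

```bash
mkdir -p pics; python3 - <<'E'
from workcell import bot
import cv2
for n in("top","side"):
    cv2.imwrite(f"pics/{n}0.png",bot.read_camera(n)[:,:,::-1])
    print(bot.camera_model(n))
s=bot.get_state();print(s)
E
```

```text
{'intrinsics': array([[429.23062624,   0.        , 256.06939869],
       [  0.        , 429.23062624, 182.82453891],
       [  0.        ,   0.        ,   1.        ]]), 'rvec': array([ 2.36119756, -1.77911598,  0.20429889]), 'tvec': array([-0.11861494,  0.51720787,  1.29082702])}
{'intrinsics': array([[416.13599919,   0.        , 255.86436252],
       [  0.        , 416.13599919, 186.49061472],
       [  0.        ,   0.        ,   1.        ]]), 'rvec': array([ 2.12057337,  0.06505763, -0.02284923]), 'tvec': array([-0.53695215,  0.09257833,  1.28220343])}
{'time_s': 0.1, 'joint_pos': array([ 9.55894521e-01,  1.58995751e-01,  1.59811708e+00,  1.05319442e-05,
        1.38624180e+00, -2.10127286e-01]), 'qd': array([ 0.0011976 , -0.00129751, -0.00301905,  0.00083944,  0.00258485,
        0.00102095]), 'effort': array([ 9.38221388e-05, -3.86502779e+01, -3.22960353e+01,  7.03212828e-02,
        3.38861975e-02, -4.69658539e-05]), 'eef_pos': array([0.22614123, 0.5280527 , 0.22770652]), 'orientation': array([-3.57944232e-04,  2.01009309e-01,  9.79588935e-01, -8.05016628e-04]), 'wrist_force': array([-0.36949472,  0.10063453, -0.86611795]), 'wrist_torque': array([-0.0071297 ,  0.0168064 , -0.03121324]), 'gripper_force': 0.0, 'opening': 1.0007235490973827}
```

View pics/top0.png

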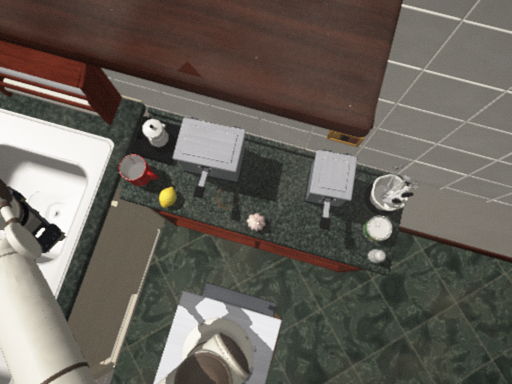

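View pics/side0.png

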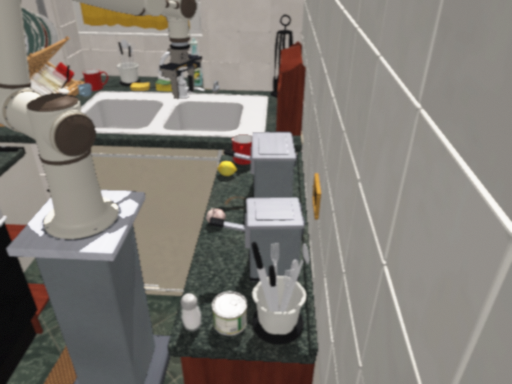

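The wide caddy is the left one: its lid spans about (174–245, 118–182) in the top view and its pad is near (201,185). The narrow one is at (331,175). The garlic is at (256,221), the lemon at (168,197) and the mug at (137,170). I'll enlarge the wide caddy.

```bash
python3 - <<'E'
import cv2
a=cv2.imread("pics/top0.png")[105:215,155:265]
b=cv2.imread("pics/side0.png")[120:230,200:310]
f=lambda i:cv2.resize(i,(550,550),interpolation=cv2.INTER_CUBIC)
cv2.imwrite("pics/ca.png",f(a))
E
cat > h.py <<'E'
from workcell import bot
import cv2, numpy as np
def ray(n,uv,z):
    c=bot.camera_model(n);R=cv2.Rodrigues(c["rvec"])[0];t=c["tvec"]
    d=R.T@np.linalg.inv(c["intrinsics"])@np.array([*uv,1.]);o=-R.T@t
    return o+d*(z-o[2])/d[2]
def proj(n,P):
    c=bot.camera_model(n)
    return cv2.projectPoints(np.array(P,float).reshape(-1,3),c["rvec"],c["tvec"],c["intrinsics"],None)[0][:,0]
E
python3 - <<'E'
from h import *
for n,uv,z in [("pad",(201,186),.152),("garlic",(256,221),.03),("lemon",(168,197),.025),("mugtop",(131,163),.09),("narrowpad",(326,211),.152),("lidc",(209,149),.178)]: print(n,ray("top",uv,z).round(3))
E
```

```text
pad [0.456 0.175 0.152]
garlic [ 0.418 -0.003  0.03 ]
lemon [0.415 0.289 0.025]
mugtop [0.477 0.417 0.09 ]
narrowpad [ 0.485 -0.193  0.152]
lidc [0.563 0.181 0.178]
```

View pics/ca.png

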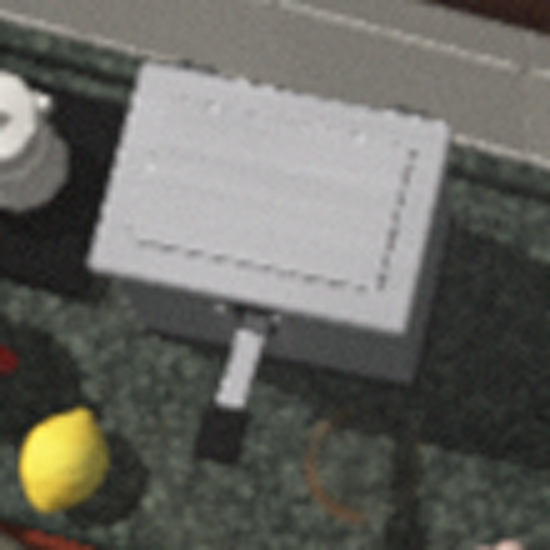

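The crop shows the lid corners at (143,65), (447,122), (405,332) and (90,268), and the black pad centred at about (221,433).

```bash
python3 - <<'E'
from h import *
from scipy.optimize import least_squares
from scipy.spatial.transform import Rotation as Ro
px=np.array([(143,65),(447,122),(405,332),(90,268),(221,433)])/5+[154.6,104.6]
# lid corners: back-left, back-right, front-right, front-left; pad
L=np.array([(.065,.095,.178),(.065,-.095,.178),(-.068,-.095,.178),(-.068,.095,.178),(-.140,0,.152)])
def W(p):
    c,s=np.cos(p[2]),np.sin(p[2]);return L@np.array([[c,s,0],[-s,c,0],[0,0,1]])+[p[0],p[1],0]
r=least_squares(lambda p:(proj("top",W(p))-px).ravel(),[.57,.18,0])
print(r.x,r.fun.round(1),W(r.x)[4],ray("top",px[4],.152))
pad=W(r.x)[4]; s=bot.get_state()
R=Ro.from_quat(np.roll(s["orientation"],-1)).as_matrix()
print(R.round(3))
yaw=r.x[2]
Y=np.array([-np.sin(yaw),np.cos(yaw),0]);a=[np.degrees(np.arctan2(v[1],v[0])) for v in(Y,R[:,1])];print(a)
for h in(.229-.0,.19):
    tgt=np.array([pad[0],pad[1],h]);print((R.T@(tgt-s["eef_pos"])*1000).round(1))
E
```

```text
[0.57950276 0.18652434 0.07921909] [-0.7 -1.   1.3 -0.3  0.2  0.6 -1.   0.7  0.3 -0.2] [0.43994183 0.17544526 0.152     ] [0.43927978 0.17605756 0.152     ]
[[-0.919  0.394 -0.001]
 [ 0.394  0.919 -0.001]
 [ 0.    -0.002 -1.   ]]
[np.float64(94.53891927550194), np.float64(66.80803573603201)]
[-335.4 -239.9   -1. ]
[-335.4 -239.9   38. ]
```

Emit:
jog_arm(
  rows="-10 -7 0 0 0 -1 1; -31 -22 0 0 0 -3 1; -52 -37 0 0 0 -5 1; -76 -54 0 0 0 -7 1; -100 -71 0 0 0 -9 1; -125 -89 0 0 0 -11 1; -150 -107 0 0 0 -13 1; -175 -125 0 0 0 -15 1; -200 -143 0 0 0 -17 1; -225 -161 0 0 0 -19 1; -250 -179 0 0 0 -21 1; -273 -195 0 0 0 -23 1; -294 -210 5 0 0 -25 1; -312 -223 10 0 0 -26.5 1; -325 -233 15 0 0 -27.7 1; -333 -238 20 0 0 -27.7 1; -336 -240 23 0 0 -27.7 1; -336 -240 23 0 0 -27.7 1; -336 -240 23 0 0 -27.7 1; -336 -240 23 0 0 -27.7 1",
  squeeze=20,
)

```text
time_s: 1.77
eef_pos: [0.4405, 0.1764, 0.2058]
orientation: [0.0, -0.04, 0.999, 0.0]
wrist_force: [-0.0, 0.5, 1.1]
opening: 0.004
gripper_force: 0.0
```

```bash
python3 - <<'E'
from h import *
s=bot.get_state();print({k:s[k] for k in("time_s","eef_pos","orientation","wrist_force","opening")})
a=bot.read_camera("top")[105:225,145:265,::-1];b=bot.read_camera("side")[100:220,190:310,::-1]
f=lambda i:cv2.resize(i,(400,400),interpolation=cv2.INTER_CUBIC)
cv2.imwrite("pics/c1.png",np.hstack([f(a),f(b)]))
E
```

```text
{'time_s': 1.7667, 'eef_pos': array([0.44046273, 0.17638216, 0.20575755]), 'orientation': array([ 1.61821138e-05, -3.97515149e-02,  9.99209584e-01,  1.56130939e-04]), 'wrist_force': array([-0.04980653,  0.52703171,  1.1085921 ]), 'opening': 0.0041722979625101525}
```

View pics/c1.png

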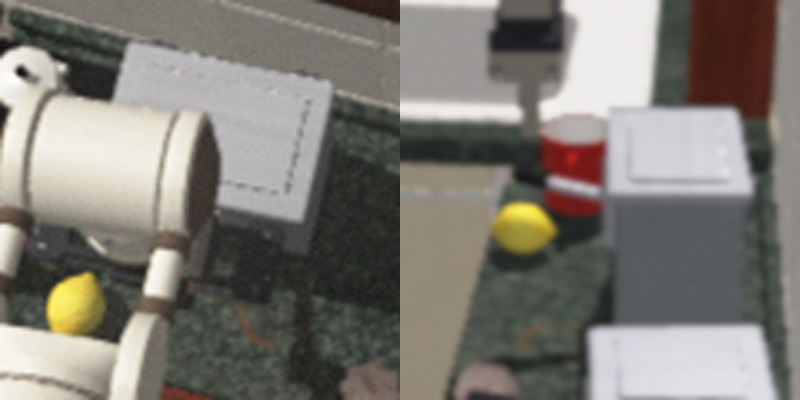

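The pictures show the fingertips right above the pad (side-view crop, tip at (530,130), pad at (522,178)) and the lid shut. Now I'll go down and press.

Emit:
jog_arm(
  rows="0 0 8 0 0 0 1; 0 0 18 0 0 0 1; 0 0 26 0 0 0 1; 0 0 31 0 0 0 1; 0 0 35 0 0 0 1; 1 0 38 0 0 0 1; 1 0 41 0 0 0 1; 2 0 44 0 0 0 1; 2 0 47 0 0 0 1; 3 0 50 0 0 0 1; 3 0 53 0 0 0 1; 4 0 56 0 0 0 1; 4 0 59 0 0 0 1; 4 0 62 0 0 0 1; 4 0 65 0 0 0 1; 4 0 68 0 0 0 1; 4 0 71 0 0 0 1; 4 0 74 0 0 0 1; 4 0 77 0 0 0 1; 4 0 80 0 0 0 1",
)

```text
time_s: 3.53
eef_pos: [0.4365, 0.1753, 0.1258]
orientation: [-0.0, -0.039, 0.999, 0.0]
wrist_force: [-3.6, -0.4, 3.7]
opening: 0.007
gripper_force: 2.5
```

```bash
python3 - <<'E'
from h import *
s=bot.get_state();print({k:s[k] for k in("time_s","eef_pos","orientation","wrist_force")})
a=bot.read_camera("top")[105:225,145:265,::-1];b=bot.read_camera("side")[100:220,190:310,::-1]
f=lambda i:cv2.resize(i,(400,400),interpolation=cv2.INTER_CUBIC)
cv2.imwrite("pics/c2.png",np.hstack([f(a),f(b)]))
E
```

```text
{'time_s': 3.5333, 'eef_pos': array([0.43653909, 0.17529427, 0.12577306]), 'orientation': array([-3.62745331e-04, -3.93239397e-02,  9.99226449e-01,  2.02241999e-05]), 'wrist_force': array([-3.58743623, -0.43899008,  3.73210678])}
```

View pics/c2.png

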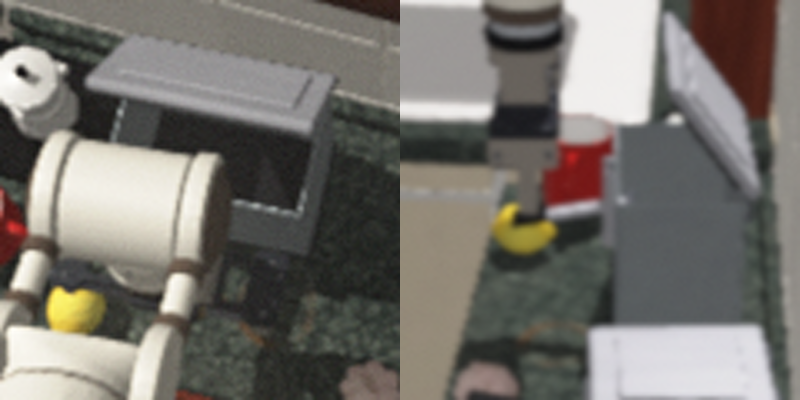

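The lid is well open and both arm and gripper are clear of it. I'll press the last few mm.

Emit:
jog_arm(
  rows="0 0 1.5 0 0 0 1; 0 0 3 0 0 0 1; 0 0 4.5 0 0 0 1; 0 0 6 0 0 0 1; 0 0 7 0 0 0 1; 0 0 7 0 0 0 1",
)

```text
time_s: 4.13
eef_pos: [0.4373, 0.1754, 0.1196]
orientation: [0.0, -0.039, 0.999, 0.0]
wrist_force: [-4.3, -0.9, 9.9]
opening: 0.006
gripper_force: 4.9
```

The force rose to about 10 N, so the lever is at its hard stop. Next is the hold, over 2.5 s.

Emit:
jog_arm(
  rows="0 0 0.5 0 0 0 1; 0 0 0.5 0 0 0 1; 0 0 0.5 0 0 0 1; 0 0 0.5 0 0 0 1; 0 0 0.5 0 0 0 1; 0 0 0.5 0 0 0 1; 0 0 0.5 0 0 0 1; 0 0 0.5 0 0 0 1; 0 0 0.5 0 0 0 1; 0 0 0.5 0 0 0 1; 0 0 0.5 0 0 0 1; 0 0 0.5 0 0 0 1; 0 0 0.5 0 0 0 1; 0 0 0.5 0 0 0 1; 0 0 0.5 0 0 0 1; 0 0 0.5 0 0 0 1; 0 0 0.5 0 0 0 1; 0 0 0.5 0 0 0 1; 0 0 0.5 0 0 0 1; 0 0 0.5 0 0 0 1",
)

```text
time_s: 5.8
eef_pos: [0.4374, 0.1754, 0.1195]
orientation: [0.0, -0.039, 0.999, 0.0]
wrist_force: [-5.3, -0.4, 11.2]
opening: 0.005
gripper_force: 6.6
```

Emit:
jog_arm(
  rows="0 0 0 0 0 0 1; 0 0 0 0 0 0 1; 0 0 0 0 0 0 1; 0 0 0 0 0 0 1; 0 0 0 0 0 0 1; 0 0 0 0 0 0 1; 0 0 0 0 0 0 1; 0 0 0 0 0 0 1; 0 0 0 0 0 0 1; 0 0 0 0 0 0 1; 0 0 0 0 0 0 1; 0 0 0 0 0 0 1",
)

```text
time_s: 6.8
eef_pos: [0.4374, 0.1754, 0.1195]
orientation: [0.001, -0.039, 0.999, 0.0]
wrist_force: [-5.7, -0.5, 11.3]
opening: 0.003
gripper_force: 6.6
```

```bash
python3 - <<'E'
from h import *
s=bot.get_state();print({k:s[k] for k in("time_s","eef_pos","wrist_force")})
b=bot.read_camera("side")[100:220,190:310,::-1]
cv2.imwrite("pics/c3.png",cv2.resize(b,(500,500),interpolation=cv2.INTER_CUBIC))
E
```

```text
{'time_s': 6.8, 'eef_pos': array([0.43736688, 0.17538196, 0.11948121]), 'wrist_force': array([-5.6916883 , -0.54473217, 11.33272708])}
```

View pics/c3.png

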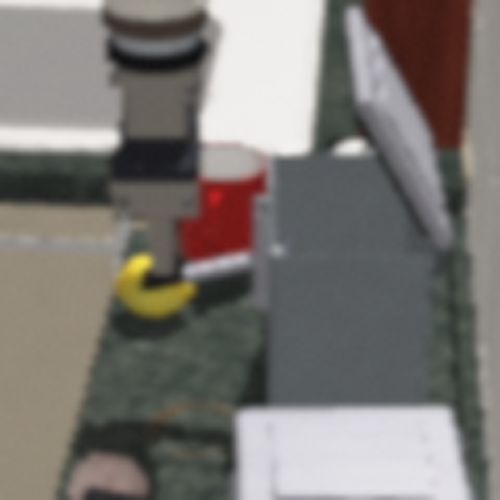

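The lid stands fully open in the picture (panel from (355,10) to (440,240)) and has been held for over 2.6 s. Now I'll ease it up at about 18 mm/s.

Emit:
jog_arm(
  rows="0 0 -0.7 0 0 0 1; 0 0 -1.5 0 0 0 1; 0 0 -3 0 0 0 1; 0 0 -4.5 0 0 0 1; 0 0 -6 0 0 0 1; 0 0 -7.5 0 0 0 1; 0 0 -9 0 0 0 1; 0 0 -10.5 0 0 0 1; 0 0 -12 0 0 0 1; 0 0 -13.5 0 0 0 1; 0 0 -15 0 0 0 1; 0 0 -16.5 0 0 0 1; 0 0 -18 0 0 0 1; 0 0 -19.5 0 0 0 1; 0 0 -21 0 0 0 1; 0 0 -22.5 0 0 0 1; 0 0 -24 0 0 0 1; 0 0 -25.5 0 0 0 1; 0 0 -27 0 0 0 1; 0 0 -28.5 0 0 0 1",
)

```text
time_s: 8.52
eef_pos: [0.4374, 0.1753, 0.1471]
orientation: [0.001, -0.039, 0.999, 0.0]
wrist_force: [-0.3, -0.1, 4.0]
opening: 0.005
gripper_force: 1.8
```

Emit:
jog_arm(
  rows="0 0 -1.5 0 0 0 1; 0 0 -3 0 0 0 1; 0 0 -4.5 0 0 0 1; 0 0 -6 0 0 0 1; 0 0 -7.5 0 0 0 1; -0.5 0 -9 0 0 0 1; -0.5 0 -10.5 0 0 0 1; -1 0 -12 0 0 0 1; -1 0 -13.5 0 0 0 1; -1.5 0 -15 0 0 0 1; -1.5 0 -16.5 0 0 0 1; -2 0 -18 0 0 0 1; -2 0 -19 0 0 0 1; -2 0 -20 0 0 0 1; -2 0 -21 0 0 0 1; -2 0 -22 0 0 0 1; -2 0 -23 0 0 0 1; -2 0 -24 0 0 0 1; -2 0 -25 0 0 0 1; -2 0 -26 0 0 0 1",
)

```text
time_s: 10.18
eef_pos: [0.4372, 0.1753, 0.1715]
orientation: [-0.002, -0.039, 0.999, -0.0]
wrist_force: [-0.4, 0.7, -0.2]
opening: 0.008
gripper_force: 0.0
```

The contact force is gone, so the lever is at rest. I'll rise slowly at first, then clear.

Emit:
jog_arm(
  rows="0 0 -1 0 0 0 1; 0 0 -2 0 0 0 1; 0 0 -3 0 0 0 1; 0 0 -5 0 0 0 1; 0 0 -8 0 0 0 1; 0 0 -14 0 0 0 1; 0 0 -24 0 0 0 1; 0 0 -36 0 0 0 1; 0 0 -50 0 0 0 1; 0 0 -64 0 0 0 1; 0 0 -76 0 0 0 1; 10 0 -84 0 0 0 1; 22 0 -88 0 0 0 1; 34 0 -90 0 0 0 1; 44 0 -90 0 0 0 1; 50 0 -90 0 0 0 1; 50 0 -90 0 0 0 1; 50 0 -90 0 0 0 1; 50 0 -90 0 0 0 1; 50 0 -90 0 0 0 1",
)

```text
time_s: 11.85
eef_pos: [0.3893, 0.1715, 0.2626]
orientation: [-0.0, -0.039, 0.999, -0.0]
wrist_force: [0.5, -0.4, -0.2]
opening: 0.0
gripper_force: 0.0
```

```bash
python3 - <<'E'
from h import *
s=bot.get_state();print({k:s[k] for k in("time_s","eef_pos","wrist_force")})
cv2.imwrite("pics/c4.png",cv2.resize(bot.read_camera("side")[100:350,150:330,::-1],None,fx=2.4,fy=2.4))
E
```

```text
{'time_s': 11.85, 'eef_pos': array([0.38932079, 0.17145954, 0.26260739]), 'wrist_force': array([ 0.54831925, -0.37116419, -0.16566237])}
```

View pics/c4.png

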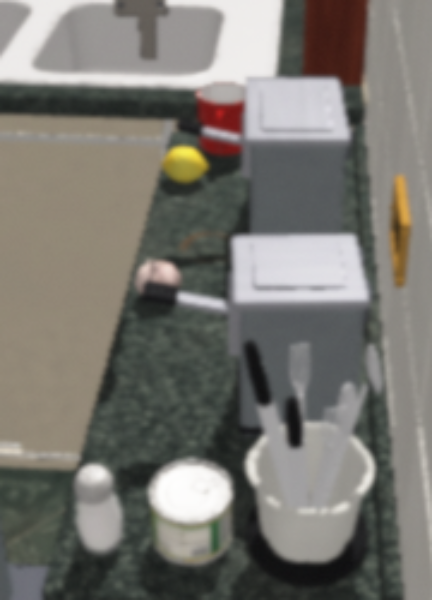

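Both lids are shut (at (297,105) and (300,268)), the loose things stand where they were, and the hand is clear.

```bash
python3 -c "
from workcell import bot
print(bot.close_job())"
```

```text
the job is handed in; nothing more can be done
None
```

I held the wide caddy's lid wide open by its lever for over 2.6 s and eased it shut over about 3 s; my hand is clear, nothing else looks moved, and the job is handed in (no verdict was returned).

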